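Load the specimen tray and hold the viewer's shade open

TASK

Slide the blue tray that carries the two specimen boxes into the slot at the front of the viewer base, fully home, boxes still sitting upright in it. Then swing the spring-loaded shade off the round window by its red post, all the way to its stop, and keep holding it there with the gripper fingers for the picture: finish while holding it, because it springs back if let go. Leave the empty tray and everything else on the bench where they are.

Things in the scene. Friction and masses are not known exactly. Their poses are not given: they have to be found in the camera images.
- viewer: White microscope base, 170 (x) x 180 (y) x 70 mm high, fixed. Origin: centre of its underside on the bench; its front (own -x) faces the robot roughly, own y to its left, z up. Round glass window 76 mm across in the top at own (-35, 0) mm. Black column stub at the rear right of the top (own x 56 to 83, y -60 to -10) up to 155 mm above the bench; a black knob sticks out 24 mm from the right side.
- slot_mouth (a point): Centre of the mouth of the viewer's slot, on its front face at bench level (own (-85, 0, 0) mm of the viewer, same axes). The slot is open only at the front: 92 mm wide, 58 mm high, 95 mm deep to its back stop (own x = +10 mm of the viewer); its floor is the bench.
- shade_pivot (a point): Vertical axis of the shade's pivot, on top of the viewer at own (45, 30) mm, 80 mm above the bench. A coil spring drives the shade back to joint value 0.
- shade (a joint): Angle of the shade arm about its vertical pivot, rad. 0: sprung home, black disc (84 mm across) over the window. Grows clockwise seen from above, so the post goes to the viewer's left (own +y). Hard stop at 1.15, window clear. The spring always pulls back to 0: about 3.2 N at the post at 0, 6.4 N at the stop.
- shade_post (a point): Centre of the upright red round post on the shade, to push or pinch: 14 mm diameter, 84 to 126 mm above the bench (this point 106 mm); it stands on the disc, whose top is at 84 mm. It moves on a circle of radius 118 mm round shade_pivot: at joint 0 at own (-65, -11) mm of the viewer, at the stop at about own (-38, 114) mm.
- tray_centre (a point): Centre of the LOADED blue tray's box (9 mm up): 90 long (own x) x 84 wide (own y) x 18 mm high, 4 mm walls, a cross wall, loose on the bench. Handle at its own -x end; the +x end goes first into the slot. Home, it touches the back stop and this point is at own (-35, 0) mm of the viewer, axes alike. 0.25 to 0.45 kg loaded; best slid along the bench, as the handle is at its end.
- tray_handle (a point): Grip centre of the loaded tray's handle: upright white blade 12 mm thick (own y) x 36 mm long (own x), 8 to 50 mm above the bench, on a flat tongue 22 mm wide, top 10 mm up. This point is 34 mm up, 100 mm in own -x from the tray's centre; with the tray home it is 50 mm before the viewer's front.
- specimen0_centre (a point): Centre of a clear specimen box with a cork floor and an orange butterfly, 34 x 60 x 26 mm, 40 g, standing loose in the tray's front half (centre 17 mm above the bench).
- specimen1_centre (a point): The same, in the tray's rear half (far from the handle).
- spare_centre (a point): Centre (9 mm above its underside) of the EMPTY tray, same shape and colour as the loaded one, handle at own -x; it and the loaded one may stand on either side. To be left alone.
- bottle_centre (a point): Amber bottle with a red cap, 86 mm diameter, 170 mm high, loose; point at half height. Leave alone.
- beaker_centre (a point): Glass beaker, 76 mm diameter, 90 mm high, loose; point at half height. Leave alone.
- petri_dish: Glass dish, 90 mm diameter, 20 mm high, loose; origin at its underside. Leave alone.
There are look-alikes about, which are no part of the job. Leave any orange or turquoise look-alike of the part that bears tray_centre alone.

How it is judged:
On the way:
1. the loaded tray is fully home in the slot, with the shade still closed over the window (x of tray_centre in the frame of viewer between -0.041 and -0.02 m and y of tray_centre in the frame of viewer between -0.008 and 0.008 m and z of tray_centre in the frame of viewer below 0.015 m and angle between tray_centre's own z axis and vertical below 0.08 rad and value of joint shade below 0.25 rad and angle between each of specimen0_centre, specimen1_centre's own z axis and vertical below 0.25 rad and distance between each of specimen0_centre, specimen1_centre and tray_centre below 0.045 m), for 0.2 s.
At the end, for the whole second after the job is handed in: The loaded tray is home (within 6 mm of the back stop, flat on the bench) with both specimen boxes upright in it, and the shade is at its stop (joint over 1.07 of 1.15 rad), still, held by the fingers pressing on it with more than 2.5 N (x of tray_centre in the frame of viewer between -0.041 and -0.02 m and y of tray_centre in the frame of viewer between -0.008 and 0.008 m and z of tray_centre in the frame of viewer below 0.015 m and angle between tray_centre's own z axis and vertical below 0.08 rad and angle between each of specimen0_centre, specimen1_centre's own z axis and vertical below 0.25 rad and distance between each of specimen0_centre, specimen1_centre and tray_centre below 0.045 m and value of joint shade above 1.07 rad and velocity of joint shade between -0.1 and 0.1 rad/s and contact force between the fingers and shade above 2.5 N); the arm keeps its last pose, push and grip.
It fails at once if a specimen box is tipped over (angle between any of specimen0_centre, specimen1_centre's own z axis and vertical above 0.6 rad).
It fails at once if the empty tray or another bench item is pushed away (over 30 mm) (distance of any of spare_centre, bottle_centre, beaker_centre, petri_dish from where it was at the start of the episode above 0.03 m).
It also fails if it takes over 59 s, if anything falls off the work surface, if the arm or the gripper's body presses on something with over 40 N, if the wrist force passes 120 N, or if a joint passes its speed limit or range.

ROBOT

A 6-joint arm with a two-finger parallel gripper is mounted at the origin on the work surface. World frame = base frame: x ahead of the robot, y to its left, z up, the work surface at z = 0. Lengths are in m, angles in rad, forces in N, time in s.
With the tool pointing down it reaches from about 0.2 to 0.875 m from the base axis. Payload 3.4 kg.
Tool frame: the origin (TCP) lies midway between the tips of the shut fingers; the grasp point (between the pads) lies r.grasp_offset behind it (r.grasp_offset is the distance from the TCP to the grasp point, in m); z points along the fingers, x is the direction in which the jaws open and shut, and the axes are right-handed (so a half turn about z gives the same grasp; the last joint's range is limited). The gripper opens to 94 mm and grips with 3 to 60 N. Pads are 16 mm wide; open, the fingers measure 119 mm over their backs; the gripper's body (75 mm by 177 mm) begins 78 mm behind the grasp point.
Start: joints at [1.004, 0.276, 1.505, -0, 1.361, -0.121], TCP at [0.248, 0.519, 0.205] pointing down, gripper open.
Joint ranges: [-2.89, 2.89], [-0.75, 2.08], [0.22, 2.7], [-1.18, 4.32], [0.11, 2.71], [-2.7, 2.7]. Speed limits (rad/s): [2.57, 2.57, 3.14, 3.14, 3.14, 3.14].

INTERFACE

Orientations are given as a unit quaternion [x, y, z, w].
In Python, from bench import r gives the robot as it stands.
- The arm moves only by the tool move_arm, never from a script. Its argument "increments" is a list of rows, each a list of 7 numbers: the shift along the world's x, y, z in mm, then the turn, a rotation vector about the world's x, y, z in degrees, then the opening, from 0 (shut) to 1 (fully open). In form: [[x, y, z, rx, ry, rz, hand], ...]. A call has 1 to 20 rows; each row is the pose to reach, as a shift and turn from the pose commanded when the call began; what a row does not reach only later rows make up. A row lasts 1/10 s, in which the tool goes at most 50 mm and 8.59 degrees, less where a joint would pass 70% of its speed; a pose out of reach is approached as far as the arm can. A call with a gripper value outside its range is refused whole. The fingers move at their own pace and stop on an object; the grip force is fixed at half the most. Time passes only in rows, so rows that repeat a pose let the fingers close. It gives the time, the measured TCP pose, the force and the opening at its end, in the units of the state.
- r.read_state(): the state, without advancing time (a new reading comes with each control period).
- r.read_camera(name): name is "scene" or "top" or "wrist"; returns (picture, depth): 480x640x3 uint8, blue, green, red; 480x640 float32, m along the optical axis (not along the pixel's ray), 0 where there is no reading.
- r.calibration(name): a dict with "fx", "fy", "cx", "cy" (pixels), "world_from_camera" (4x4, takes a point from camera to world coordinates). Camera axes: x right, y down, z forward; pixel columns grow to the right and rows downward; lengths in m; the calibration is good to about 2 mm. A picture is of the moment at which its call begins: read the wrist's pose just before it. calibration takes no time and is no camera call; for the wrist camera it gives the pose at the moment of the call.
- r.close_job(): hands the job in, once; it reports no verdict.
The state is a dict: "clock": time; "qpos": joint angles; "dq": joint speeds; "joint_torque": joint torques, N m; "tool_pos": TCP position; "eef_rot": TCP orientation; "ft_force": force on the tool from outside, world axes, zero at the start; "torque": the same for the moment, N m; "width": finger opening in m.
Only numpy, scipy, OpenCV 4.12 (cv2) and the standard library are available. Lean on these libraries where they do the work, as an engineer would, in place of code of your own. Each camera call takes 0.05 s, during which the arm holds its last target. There are 200 camera calls.

## Working session

There is one attempt and no reset: what is moved stays moved. The work goes in short steps, Python scripts to look and compute and a tool call to move; the robot and the scene stay as the last step left them, time stands still between calls to the robot, and variables do not carry over. Pictures are saved under pics/ and viewed, on a budget of 10 in all, crops included, one or two more only if the job needs it, and the job is handed in when it is done.

Besides the shell and the picture viewer there is one more tool, called after "Request:" by a JSON object that holds its "api" and its "payload". move_arm: Moves the arm, as the interface text tells. Its arguments: {"type":"object","properties":{"increments":{"type":"array"}},"required":["increments"]}

```bash
mkdir -p pics; ls
python3 - <<'E'
from bench import r
import cv2,numpy as np
for n in("top","scene"):
    p,d=r.read_camera(n); cv2.imwrite(f"pics/{n}0.png",p); np.save(f"{n}0.npy",d)
    print(n,r.calibration(n))
print(r.read_state(), r.grasp_offset)
E
```

```text
pics
top {'fx': 461.20680082147277, 'fy': 461.20680082147277, 'cx': 316.84224305046536, 'cy': 244.26355217944243, 'world_from_camera': array([[-2.62900913e-02, -9.96575079e-01,  7.84024419e-02,
         3.93281825e-01],
       [-9.99654248e-01,  2.61727370e-02, -2.52420722e-03,
         9.56792023e-02],
       [ 4.63555515e-04, -7.84416958e-02, -9.96918595e-01,
         1.13250129e+00],
       [ 0.00000000e+00,  0.00000000e+00,  0.00000000e+00,
         1.00000000e+00]])}
scene {'fx': 531.9720789490079, 'fy': 531.9720789490079, 'cx': 312.6131840473523, 'cy': 238.63914522093677, 'world_from_camera': array([[-0.22725721,  0.73399945, -0.63999919,  1.40489345],
       [ 0.97370986,  0.16074077, -0.16140482,  0.3427299 ],
       [-0.01559709, -0.65985393, -0.751232  ,  1.14553744],
       [ 0.        ,  0.        ,  0.        ,  1.        ]])}
{'clock': 0.1, 'qpos': array([ 1.00400153e+00,  2.76515618e-01,  1.50598146e+00, -1.26632363e-05,
        1.36072061e+00, -1.21016641e-01]), 'dq': array([ 0.00196913, -0.00208363, -0.00366829,  0.00086396,  0.00072764,
        0.00228837]), 'joint_torque': array([ 5.03103820e-04, -4.05453014e+01, -2.37777758e+01,  7.02576013e-02,
        2.98475032e-02, -1.53067003e-05]), 'tool_pos': array([0.2476598 , 0.5183675 , 0.20471045]), 'eef_rot': array([ 8.45918668e-01,  5.33311304e-01, -7.31964799e-04,  3.52778208e-04]), 'ft_force': array([-0.88529392, -0.12330757,  0.26996919]), 'torque': array([ 0.03739284, -0.00278373,  0.05155329]), 'width': 0.09411648530076841} 0.0188
```

View pics/top0.png

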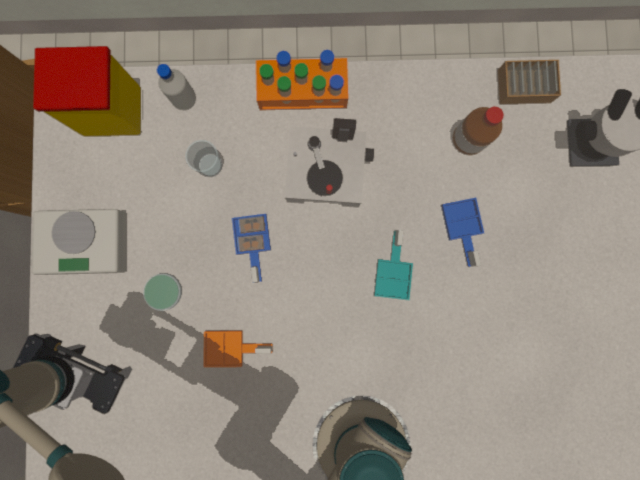

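View pics/scene0.png

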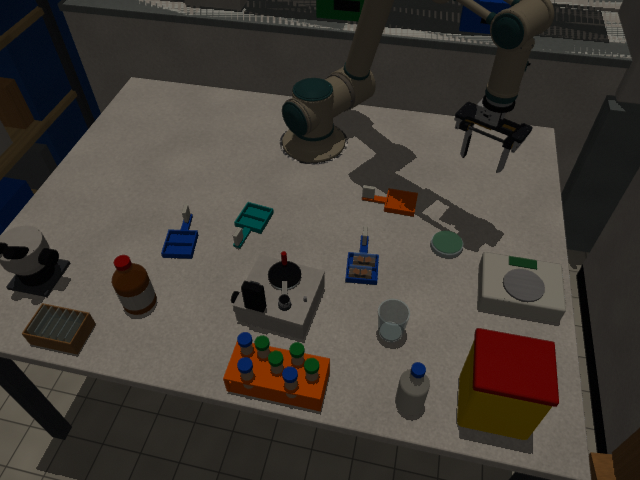

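The top view shows the loaded tray at px (252,235) with its handle at (257,273), and the viewer at (325,165) with the red post at (330,188). The empty tray is at (463,220). The scene view agrees. Next I measure them.

```bash
cat > h.py <<'E'
import cv2,numpy as np
from bench import r
def cloud(d,c):
    v,u=np.indices(d.shape); P=np.stack([(u-c["cx"])/c["fx"]*d,(v-c["cy"])/c["fy"]*d,d],-1)
    T=c["world_from_camera"]; return P@T[:3,:3].T+T[:3,3]
def ray(uv,c,z):
    T=c["world_from_camera"]; uv=np.atleast_2d(np.asarray(uv,float))
    D=np.c_[(uv[:,0]-c["cx"])/c["fx"],(uv[:,1]-c["cy"])/c["fy"],np.ones(len(uv))]@T[:3,:3].T
    return T[:3,3]+D*((z-T[2,3])/D[:,2])[:,None]
def pix(P,c):
    T=c["world_from_camera"]; q=(np.atleast_2d(P)-T[:3,3])@T[:3,:3]
    return np.c_[q[:,0]/q[:,2]*c["fx"]+c["cx"],q[:,1]/q[:,2]*c["fy"]+c["cy"]]
def blob(m,near,k=3):
    m=cv2.morphologyEx(m.astype(np.uint8),cv2.MORPH_CLOSE,np.ones((k,k)))
    n,l,s,ce=cv2.connectedComponentsWithStats(m)
    i=min((i for i in range(1,n) if s[i,4]>15),key=lambda i:np.hypot(*(ce[i]-near)))
    return l==i
def rect(xy):
    (c,s,a)=cv2.minAreaRect((np.asarray(xy)[:,:2]*1000).astype(np.float32)); return np.round(c,1),np.round(s,1),round(a,2)
E
python3 - <<'E'
from h import *
p=cv2.imread("pics/top0.png"); d=np.load("top0.npy"); c=r.calibration("top"); P=cloud(d,c)
hsv=cv2.cvtColor(p,cv2.COLOR_BGR2HSV)
U=lambda m:np.argwhere(m)[:,::-1]
v=blob((P[...,2]>.062)&(P[...,2]<.095)&(d>0),(325,168),5)
print("viewer",v.sum(),np.median(P[v][:,2]),rect(ray(U(v),c,.07)),rect(P[v]))
red=blob((cv2.inRange(hsv,(0,150,90),(8,255,255))>0)|(cv2.inRange(hsv,(172,150,90),(180,255,255))>0),(330,188))
print("red",red.sum(),U(red).mean(0),ray(U(red),c,.126).mean(0),P[red].mean(0),P[red].max(0))
bl=cv2.inRange(hsv,(105,120,60),(125,255,255))>0
for n,pt in(("load",(252,235)),("spare",(463,220))):
    b=blob(bl,pt,9); print(n,b.sum(),rect(ray(U(b),c,.018)))
    b=cv2.morphologyEx(b.astype(np.uint8),cv2.MORPH_OPEN,np.ones((15,15)))>0
    print("  opened",rect(ray(U(b),c,.018)),U(b).mean(0))
h=blob((P[...,2]>.035)&(P[...,2]<.06)&(d>0),(257,273)); print("blade",h.sum(),U(h).mean(0),rect(ray(U(h),c,.05)),P[h].mean(0))
disc=blob((hsv[...,2]<50)&(P[...,2]>.06)&(P[...,2]<.1),(325,177)); print("disc",rect(ray(U(disc),c,.084)))
for n,pt in(("beaker",(205,160)),("dish",(163,292)),):
    print(n,ray(pt,c,.02))
for k in ((230,200,300,310),): cv2.imwrite("pics/crop.png",cv2.resize(p[100:300,180:400],None,fx=3.6,fy=3,interpolation=cv2.INTER_CUBIC))
E
```

```text
viewer 5251 0.07122486535427885 (array([663.6,  69. ]), array([180.1, 171.6]), 84.32) (array([571.2,  77.9]), array([180.3, 357.5]), 84.57)
red 22 [328.81818182 187.27272727] [0.59807249 0.06334362 0.126     ] [0.59794625 0.06336481 0.12662527] [0.60338793 0.06745939 0.1300065 ]
load 256 (array([511.4, 252.1]), array([86. , 79.3]), 6.06)
  opened (array([0., 0.]), array([0., 0.]), 0.0) [nan nan]
spare 1350 (array([ 500. , -269.8]), array([156.7,  81.8]), 9.88)
  opened (array([ 532.2, -263.3]), array([80.6, 90.7]), 88.5) [462.49738676 219.26219512]
blade 89 [253.80898876 274.30337079] (array([411.7, 242.4]), array([35.7, 13.3]), 6.21) [0.41176226 0.24250993 0.04899912]
disc (array([ 718.3, -524.1]), array([42.6, 18.1]), 22.42)
beaker [[0.69538414 0.36184331 0.02      ]]
dish [[0.37559923 0.46493022 0.02      ]]<stdin>:13: RuntimeWarning: Mean of empty slice.
  ret = um.true_divide(
```

View pics/crop.png

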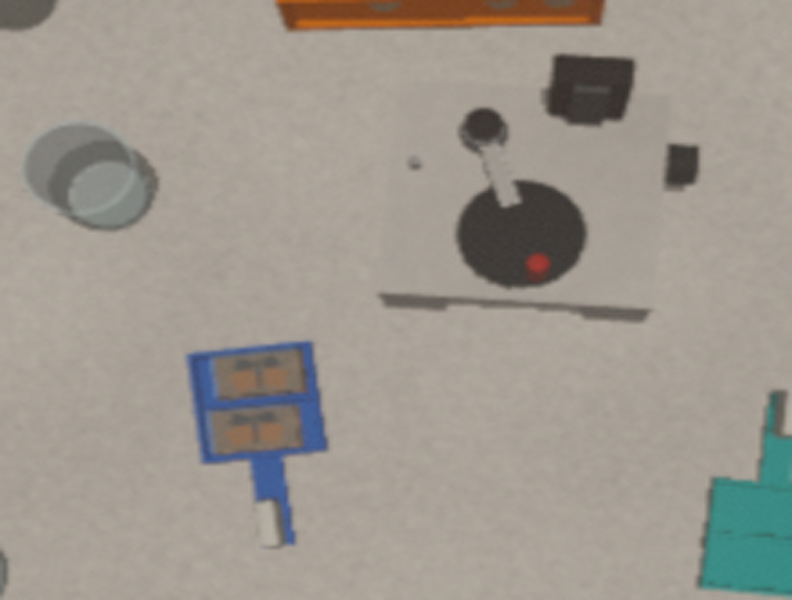

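The crop confirms it: boxes in the left blue tray, slot facing the robot, beaker well clear. Viewer at (664, 69) mm with yaw −5.7°. The predicted post position agrees with the measured one to 1 mm. Loaded tray yaw is about +6.1°, and its handle is at (412, 242). I move above the handle.

Request:
{"api": "move_arm", "payload": {"increments": [[16,-28,0,0,0,4,1],[33,-55,-10,0,0,8,1],[49,-83,-20,0,0,12,1],[66,-110,-30,0,0,16,1],[82,-138,-40,0,0,20,1],[98,-166,-50,0,0,24,1],[115,-193,-60,0,0,28,1],[131,-221,-75,0,0,31.7,1],[148,-248,-90,0,0,31.7,1],[164,-276,-95,0,0,31.7,1],[164,-276,-95,0,0,31.7,1],[164,-276,-95,0,0,31.7,1]]}}

```text
clock: 1.3
tool_pos: [0.4118, 0.2426, 0.1102]
eef_rot: [0.669, 0.743, -0.0, -0.001]
ft_force: [-1.2, 0.4, -0.4]
width: 0.0936
```

Request:
{"api": "move_arm", "payload": {"increments": [[0,0,-25,0,0,0,1],[0,0,-50,0,0,0,1],[0,0,-75,0,0,0,1],[0,0,-90,0,0,0,1],[0,0,-94,0,0,0,1],[0,0,-94,0,0,0,1],[0,0,-94,0,0,0,0.5],[0,0,-94,0,0,0,0.3],[0,0,-94,0,0,0,0.1],[0,0,-94,0,0,0,0.1],[0,0,-94,0,0,0,0],[0,0,-94,0,0,0,0],[0,0,-94,0,0,0,0],[0,0,-94,0,0,0,0]]}}

```text
clock: 2.7
tool_pos: [0.412, 0.2428, 0.0165]
eef_rot: [0.668, 0.744, 0.0, -0.0]
ft_force: [0.2, -0.9, 0.3]
width: 0.0332
```

Request:
{"api": "move_arm", "payload": {"increments": [[0,0,0,0,0,0,0],[0,0,0,0,0,0,0],[0,0,0,0,0,0,0],[0,0,0,0,0,0,0],[0,0,0,0,0,0,0],[0,0,0,0,0,0,0],[0,0,0,0,0,0,0],[0,0,0,0,0,0,0]]}}

```text
clock: 3.5
tool_pos: [0.4119, 0.2429, 0.0165]
eef_rot: [0.668, 0.744, 0.0, -0.0]
ft_force: [-0.3, 1.3, -0.8]
width: 0.0117
```

Gripped (11.7 mm). I slide it sideways to the pre-insert pose.

Request:
{"api": "move_arm", "payload": {"increments": [[0,-3,0,0,0,-0.3,0],[-1,-9,0,0,0,-0.9,0],[-1,-17,0,0,0,-1.5,0],[-2,-25,0,0,0,-2.1,0],[-2,-33,0,0,0,-2.7,0],[-2,-41,0,0,0,-3.3,0],[-3,-49,0,0,0,-4,0],[-3,-57,0,0,0,-4.7,0],[-3,-65,0,0,0,-5.4,0],[-4,-73,0,0,0,-6.1,0],[-4,-81,0,0,0,-6.8,0],[-5,-89,0,0,0,-7.5,0],[-5,-97,0,0,0,-8.2,0],[-5,-105,0,0,0,-8.9,0],[-6,-113,0,0,0,-9.6,0],[-6,-121,0,0,0,-10.3,0],[-6,-129,0,0,0,-11,0],[-7,-137,0,0,0,-11.5,0],[-7,-144,0,0,0,-11.8,0],[-7,-148,0,0,0,-11.8,0]]}}

```text
clock: 5.5
tool_pos: [0.4048, 0.0942, 0.0165]
eef_rot: [0.741, 0.671, -0.0, -0.0]
ft_force: [-0.5, 0.7, -1.1]
width: 0.0116
```

Run:
```python
from h import *
s=r.read_state(); print(s["clock"],s["tool_pos"],s["width"],np.degrees(2*np.arctan2(s["eef_rot"][1],s["eef_rot"][0])))
p,d=r.read_camera("top"); c=r.calibration("top"); hsv=cv2.cvtColor(p,cv2.COLOR_BGR2HSV)
cv2.imwrite("pics/crop2.png",cv2.resize(p[120:280,230:400],None,fx=4,fy=3.7,interpolation=cv2.INTER_CUBIC))
b=(cv2.inRange(hsv,(105,120,50),(125,255,255))>0); b[:, :270]=0; b[:,380:]=0; b[300:]=0
q=np.argwhere(b)[:,::-1]; X=ray(q,c,.018); print(len(q),rect(X)); 
f=X[X[:,0]>np.percentile(X[:,0],0)]; T=X[X[:,0]>X[:,0].max()-.07]; print(rect(T),cv2.boxPoints(cv2.minAreaRect((T[:,:2]*1000).astype(np.float32))))
```

```text
5.5 [0.40482386 0.09416338 0.01647699] 0.011633589061639844 84.31672770946685
653 (array([727.4,  76.3]), array([501.7, 152.7]), 6.98)
(array([948.3,  98.6]), array([163.3,  62.4]), 75.7) [[897.8793   27.1876 ]
 [958.3008   11.78257]
 [998.63635 169.98636]
 [938.21484 185.39139]]
```

View pics/crop2.png

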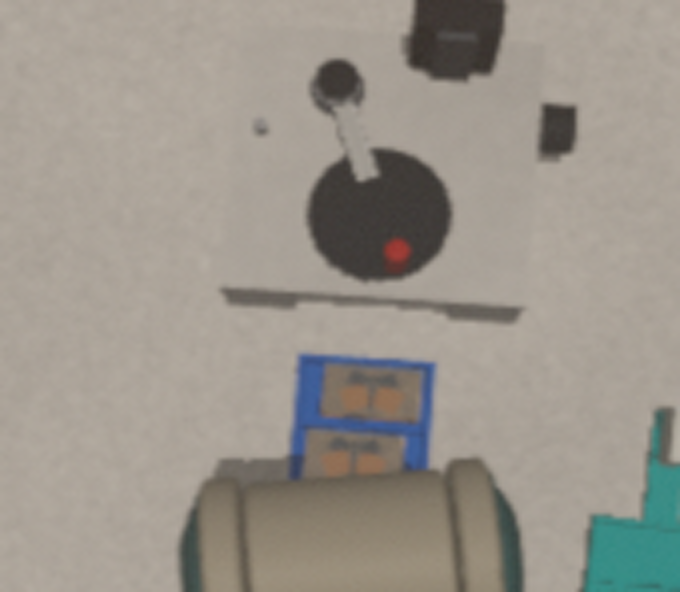

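The tray is held straight in front of the slot: front corners at crop (300,355) and (435,362), slot lips at (297,300) and (447,310). I measure its lateral offset.

Run:
```python
from h import *
p,d=r.read_camera("top"); c=r.calibration("top"); hsv=cv2.cvtColor(p,cv2.COLOR_BGR2HSV)
b=np.zeros((480,640),bool); b[205:247,290:350]=cv2.inRange(hsv,(105,120,50),(125,255,255))[205:247,290:350]>0
X=ray(np.argwhere(b)[:,::-1],c,.018)[:,:2]*1000
y=np.radians(-5.7); R=np.array([[np.cos(y),-np.sin(y)],[np.sin(y),np.cos(y)]])
O=(X-[663.6,69])@R   # viewer own
print(rect(X)); print("own x max",np.percentile(O[:,0],[97,99,100]))
for lo in range(-165,-115,10):
    s=O[(O[:,0]>=lo)&(O[:,0]<lo+10)]
    if len(s): print(lo,s[:,1].min(),s[:,1].max(),s[:,1].mean())
# slot mouth: dark lips just below front face edge, rays at z=.058 -> inner edge; report columns
for a in (194,196,198,200,202,204): print(a,hsv[a,283:365:2,2])
print(pix([[.6636+.0,.069,.07]],c))
for z in(0,.058,.07):
  print(z,pix(np.c_[(np.array([[-85,46],[-85,-46],[-85,90],[-85,-90]])@R.T+[663.6,69])/1000,[z]*4],c).round(1).tolist())
```

```text
(array([512982.3,  83012.4]), array([80306.6, 67736.6]), 83.7)
own x max [-118.94193371 -117.70349772 -117.01980769]
-165 -39.4817044798341 38.70823677633897 0.002853152126476204
-155 -40.88174929674406 37.20389922929715 15.609976710248855
-145 -40.54111308702582 37.939204146076754 18.569692635793412
-135 -39.85914098329113 38.675516795459856 20.798559589935714
-125 -39.17623436918958 38.8597526588369 15.870195186669289
194 [172 171 171 171 170 170 169 170 170 169 169 169 169 167 166 167 144 116
  77  66  69  68  72  79 108 154 169 171 170 169 169 169 169 168 170 170
 172 172 171 172 175]
196 [172 168 170 170 171 170 169 170 170 170 169 168 167 167 167 167 167 166
 162 134 150 147 163 163 169 171 170 168 169 168 169 171 170 171 170 171
 172 173 173 172 176]
198 [172 132 110 113 121 120 131 141 144 152 155 159 158 159 162 163 167 166
 165 165 166 167 167 168 169 170 168 167 167 167 169 170 171 171 171 172
 172 171 170 173 174]
200 [172 166 105 103 104 100 101 102 103 101 102 111 113 114 113 112 114 113
 121 119 131 142 143 152 155 157 156 161 165 163 168 170 171 172 170 171
 172 171 171 173 174]
202 [173 173 150 139 130 131 125 125 115 110 120 170 168 171 169 151 136 139
 140 135 137 139 138 123 115 113 117 115 116 108 109 117 119 126 132 145
 146 157 160 169 175]
204 [173 174 176 171 169 171 173 174 171 168 170 171 173 174 174 175 172 174
 174 174 174 172 173 171 170 172 172 167 141 120 101 103 103 102 102 102
 101  97 112 169 173]
[[324.98260393 164.55085937]]
0 [[303.5, 203.9], [340.5, 206.6], [285.8, 202.6], [358.2, 207.9]]
0.058 [[302.8, 199.8], [341.8, 202.7], [284.2, 198.5], [360.4, 204.0]]
0.07 [[302.7, 198.9], [342.1, 201.8], [283.8, 197.6], [360.9, 203.2]]
```

Request:
{"api": "move_arm", "payload": {"increments": [[2,0.3,0,0,0,0,0],[6,0,0,0,0,0,0],[12,-0.6,0,0,0,0,0],[18,-1.2,0,0,0,0,0],[24,-1.8,0,0,0,0,0],[30,-2.4,0,0,0,0,0],[36,-3,0,0,0,0,0],[42,-3.6,0,0,0,0,0],[48,-4.2,0,0,0,0,0],[54,-4.8,0,0,0,0,0],[60,-5.4,0,0,0,0,0],[66,-6,0,0,0,0,0],[72,-6.6,0,0,0,0,0],[78,-7.2,0,0,0,0,0],[84,-7.8,0,0,0,0,0],[90,-8.3,0,0,0,0,0],[96,-8.9,0,0,0,0,0],[102,-9.5,0,0,0,0,0],[108,-10.1,0,0,0,0,0],[114,-10.7,0,0,0,0,0]]}}

```text
clock: 7.6
tool_pos: [0.5195, 0.0841, 0.0164]
eef_rot: [0.741, 0.671, 0.0, 0.0]
ft_force: [-1.4, -0.4, 0.3]
width: 0.0118
```

Request:
{"api": "move_arm", "payload": {"increments": [[2,-0.2,0,0,0,0,0],[4,-0.4,0,0,0,0,0],[6,-0.6,0,0,0,0,0],[8,-0.8,0,0,0,0,0],[10,-1,0,0,0,0,0],[11,-1.1,0,0,0,0,0],[11,-1.1,0,0,0,0,0]]}}

```text
clock: 8.3
tool_pos: [0.5304, 0.083, 0.0165]
eef_rot: [0.741, 0.671, 0.0, 0.0]
ft_force: [-1.0, -0.1, -2.4]
width: 0.0117
```

Request:
{"api": "move_arm", "payload": {"increments": [[1,-0.1,0,0,0,0,0],[2,-0.2,0,0,0,0,0],[3,-0.3,0,0,0,0,0],[3,-0.3,0,0,0,0,0]]}}

```text
clock: 8.7
tool_pos: [0.5305, 0.0829, 0.0165]
eef_rot: [0.741, 0.671, -0.002, -0.002]
ft_force: [-7.3, 0.7, 3.8]
width: 0.0119
```

Tray is against the back stop (no advance, −7 N). I release and rise.

Request:
{"api": "move_arm", "payload": {"increments": [[-2,0,0,0,0,0,0],[-2,0,0,0,0,0,0.3],[-2,0,0,0,0,0,0.5],[-2,0,0,0,0,0,0.5],[-2,0,0,0,0,0,0.5],[-2,0,0,0,0,0,0.5],[-2,0,10,0,0,0,0.5],[-2,0,30,0,0,0,0.5],[-2,0,60,0,0,0,0.5],[-2,0,95,0,0,0,0.5],[-2,0,130,0,0,0,0.5],[-40,0,160,0,0,0,0.5],[-80,0,160,0,0,0,0.5],[-120,0,160,0,0,0,0.5],[-120,0,160,0,0,0,0.5]]}}

```text
clock: 10.2
tool_pos: [0.4072, 0.0829, 0.1771]
eef_rot: [0.741, 0.672, -0.001, -0.001]
ft_force: [0.2, 0.3, 0.1]
width: 0.047
```

Run:
```python
from h import *
s=r.read_state(); print(s["clock"],s["tool_pos"],s["width"])
p,d=r.read_camera("top"); c=r.calibration("top"); P=cloud(d,c)
cv2.imwrite("pics/crop3.png",cv2.resize(p[120:300,230:400],None,fx=4,fy=3.3,interpolation=cv2.INTER_CUBIC))
m=np.zeros(d.shape,bool); m[200:250,300:350]=True
try:
    h=blob(m&(P[...,2]>.035)&(P[...,2]<.065),(320,225)); print("blade",h.sum(),rect(ray(np.argwhere(h)[:,::-1],c,.05)))
except Exception as e: print(e)
```

```text
10.2 [0.40717197 0.08288244 0.1770681 ] 0.04699969856222077
blade 80 (array([529.8,  82.9]), array([11.8, 35.7]), 88.43)
```

View pics/crop3.png

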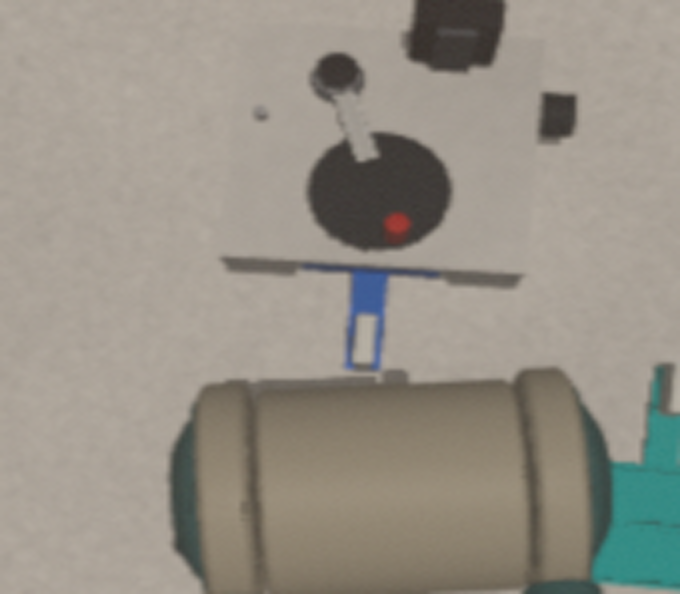

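Seated: blade at (529.8, 82.9) against a predicted home of (529.3, 82.4), tray fully under the front face, shade still closed. The post was measured at (598, 64). I move above it with the jaws tangential to the arc.

Request:
{"api": "move_arm", "payload": {"increments": [[15,-2,0,0,0,2,0.5],[40,-4,0,0,0,6,0.5],[70,-7,0,0,0,10,0.5],[100,-10,0,0,0,14,0.5],[130,-13,0,0,0,18,0.5],[160,-16,0,0,0,20.4,0.5],[180,-18,0,0,0,20.4,0.5],[191,-19,0,0,0,20.4,0.5],[191,-19,0,0,0,20.4,0.5],[191,-19,0,0,0,20.4,0.5]]}}

```text
clock: 11.25
tool_pos: [0.6034, 0.0638, 0.1763]
eef_rot: [0.61, 0.792, -0.0, -0.001]
ft_force: [-0.1, -0.4, 0.0]
width: 0.0471
```

Run:
```python
from h import *
s=r.read_state(); c=r.calibration("wrist"); p,d=r.read_camera("wrist"); print(s["tool_pos"],s["width"],np.degrees(2*np.arctan2(s["eef_rot"][1],s["eef_rot"][0])))
hsv=cv2.cvtColor(p,cv2.COLOR_BGR2HSV); P=cloud(d,c)
m=((cv2.inRange(hsv,(0,150,60),(8,255,255))>0)|(cv2.inRange(hsv,(172,150,60),(180,255,255))>0))
t=m&(P[...,2]>.12)&(d>0); print(m.sum(),t.sum())
if t.sum(): print(rect(P[t]),P[t][:,2].max())
q=np.argwhere(m); print(q.min(0),q.max(0))
cv2.imwrite("pics/wr.png",p)
```

```text
[0.60341923 0.06381896 0.17627854] 0.04706461695684816 104.75614674594473
484 309
(array([659. ,  61.3]), array([ 12.8, 134.8]), 87.63) 0.12788502631899085
[234 257] [431 364]
```

View pics/wr.png

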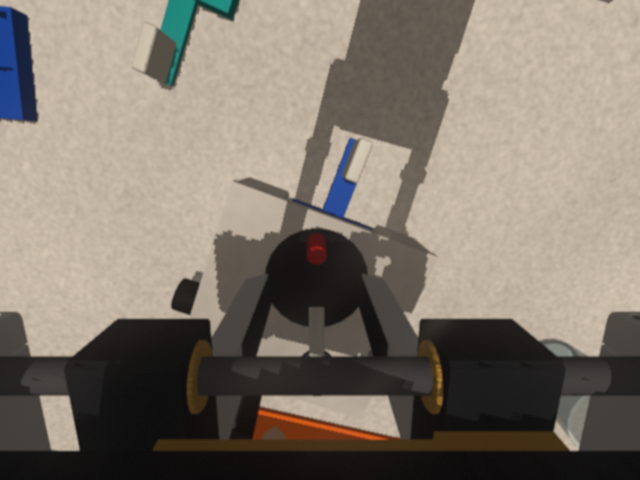

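The wrist view shows the post at px (316,248), between the fingers laterally. The TCP is about 5 mm too far in x. I compute the top-of-post position from this view and the waypoint table.

Run:
```python
from h import *
s=r.read_state(); c=r.calibration("wrist"); p=cv2.imread("pics/wr.png"); hsv=cv2.cvtColor(p,cv2.COLOR_BGR2HSV)
m=((cv2.inRange(hsv,(0,120,40),(10,255,255))>0)|(cv2.inRange(hsv,(170,120,40),(180,255,255))>0)); m[:225]=0;m[275:]=0
q=np.argwhere(m); print(q.min(0),q.max(0)); u=q[:,1].mean()
print("top/bottom px rows ->",ray([(u,q[:,0].min()),(u,q[:,0].max())],c,.126),ray((u,q[:,0].min()),c,.126),ray((u,q[:,0].max()),c,.084))
print("pred top",pix([[.598,.064,.126],[.598,.064,.084]],c)); print(s["tool_pos"])
for t in np.linspace(0,68,18): 
    a=np.radians(195-t); print(round(t),np.round([118*(np.cos(a)-np.cos(np.radians(195))),118*(np.sin(a)-np.sin(np.radians(195)))],1))
```

```text
[233 306] [264 326]
top/bottom px rows -> [[0.58319363 0.0601483  0.126     ]
 [0.60386763 0.06562105 0.126     ]] [[0.58319363 0.0601483  0.126     ]] [[0.61645507 0.06918767 0.084     ]]
pred top [[315.89687514 255.31426987]
 [315.62213342 240.63485418]]
[0.60304243 0.06386038 0.17643719]
0 [0. 0.]
4 [-1.9  8. ]
8 [-3.1 16.2]
12 [-3.9 24.4]
16 [-4.  32.6]
20 [-3.6 40.8]
24 [-2.6 49. ]
28 [-1.  57.1]
32 [ 1.1 65. ]
36 [ 3.8 72.8]
40 [ 7.  80.4]
44 [10.8 87.7]
48 [15.  94.8]
52 [ 19.7 101.6]
56 [ 24.9 108. ]
60 [ 30.5 114. ]
64 [ 36.6 119.6]
68 [ 43.  124.8]
```

Prediction matches. I descend and pinch.

Request:
{"api": "move_arm", "payload": {"increments": [[-5,0,0,0,0,0,0.5],[-5,0,-20,0,0,0,0.5],[-5,0,-45,0,0,0,0.5],[-5,0,-65,0,0,0,0.5],[-5,0,-80,0,0,0,0.5],[-5,0,-83,0,0,0,0.5],[-5,0,-83,0,0,0,0.2],[-5,0,-83,0,0,0,0],[-5,0,-83,0,0,0,0],[-5,0,-83,0,0,0,0],[-5,0,-83,0,0,0,0],[-5,0,-83,0,0,0,0],[-5,0,-83,0,0,0,0],[-5,0,-83,0,0,0,0],[-5,0,-83,0,0,0,0]]}}

```text
clock: 12.8
tool_pos: [0.5993, 0.0639, 0.0941]
eef_rot: [0.61, 0.792, 0.0, 0.0]
ft_force: [-0.2, 0.4, 5.0]
width: 0.0133
```

Pinched. I swing along the arc, rotating with it.

Request:
{"api": "move_arm", "payload": {"increments": [[-1.1,4,0,0,0,-2,0],[-1.9,8,0,0,0,-4,0],[-3.1,16.2,0,0,0,-8,0],[-3.9,24.4,0,0,0,-12,0],[-4,32.6,0,0,0,-16,0],[-3.6,40.8,0,0,0,-20,0],[-2.6,49,0,0,0,-24,0],[-1,57.1,0,0,0,-28,0],[1.1,65,0,0,0,-32,0],[3.8,72.8,0,0,0,-36,0],[7,80.4,0,0,0,-40,0],[10.8,87.7,0,0,0,-44,0],[15,94.8,0,0,0,-48,0],[19.7,101.6,0,0,0,-52,0],[24.9,108,0,0,0,-56,0],[30.5,114,0,0,0,-60,0],[30.5,114,0,0,0,-60,0]]}}

```text
clock: 14.5
tool_pos: [0.6289, 0.1764, 0.0941]
eef_rot: [0.925, 0.381, -0.001, 0.001]
ft_force: [-3.1, -3.7, 7.9]
width: 0.0133
```

Request:
{"api": "move_arm", "payload": {"increments": [[3,2.9,0,0,0,-2,0],[6.1,5.6,0,0,0,-4,0],[8.5,7.5,0,0,0,-5.5,0],[10,9,0,0,0,-6,0],[11.5,10.4,0,0,0,-6,0],[11.5,10.4,0,0,0,-6,0],[11.5,10.4,0,0,0,-6,0],[11.5,10.4,0,0,0,-6,0]]}}

```text
clock: 15.3
tool_pos: [0.6386, 0.1852, 0.094]
eef_rot: [0.943, 0.332, -0.003, 0.002]
ft_force: [-6.2, -5.7, 9.8]
width: 0.0135
```

Run:
```python
from h import *
s=r.read_state(); print(s["clock"],s["tool_pos"],s["ft_force"],s["width"])
v=s["tool_pos"][:2]*1000-[711.4,94.4]; print("r,theta",np.hypot(*v),np.radians(195)-np.arctan2(v[1],v[0])%(2*np.pi))
p,d=r.read_camera("scene"); cv2.imwrite("pics/sc2.png",cv2.resize(p[180:360,180:420],None,fx=3.2,fy=3.2,interpolation=cv2.INTER_CUBIC))
p,d=r.read_camera("top"); P=cloud(d,r.calibration("top"))
h=np.zeros(d.shape,bool); h[195:245,300:350]=True; h&=(P[...,2]>.035)&(P[...,2]<.065); print(h.sum(),h.any() and rect(ray(np.argwhere(h)[:,::-1],r.calibration("top"),.05)))
```

```text
15.3 [0.63862651 0.18520712 0.09403   ] [-6.21547265 -5.73690894  9.79822374] 0.013535616310939453
r,theta 116.36972667240614 1.1569972081934732
115 (array([547.1,  59.9]), array([90.1, 71.6]), 88.5)
```

View pics/sc2.png

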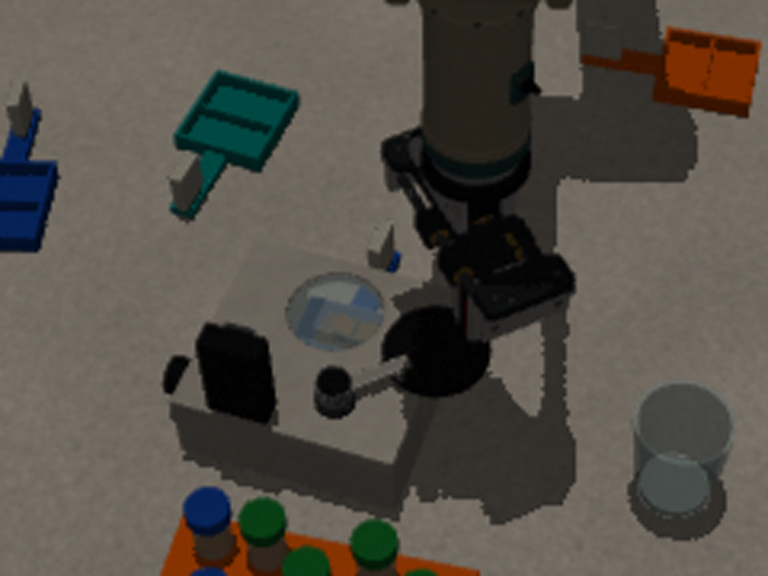

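The window (330,310) is clear, with the specimens visible beneath it. The shade disc is swung off to (435,350) and the post is held. I press 2 mm more to confirm the stop.

Request:
{"api": "move_arm", "payload": {"increments": [[1,0.9,0,0,0,0,0],[1.7,1.4,0,0,0,0,0],[1.7,1.4,0,0,0,0,0],[1.7,1.4,0,0,0,0,0],[1.7,1.4,0,0,0,0,0],[1.7,1.4,0,0,0,0,0]]}}

```text
clock: 16.0
tool_pos: [0.6387, 0.1853, 0.094]
eef_rot: [0.943, 0.332, -0.005, 0.002]
ft_force: [-9.0, -8.1, 10.3]
width: 0.0132
```

Run:
```python
from h import *
s=r.read_state(); print(s["tool_pos"],s["ft_force"],np.abs(s["dq"]).max())
c=r.calibration("scene"); p,d=r.read_camera("scene"); P=cloud(d,c); hsv=cv2.cvtColor(p,cv2.COLOR_BGR2HSV)
y=np.radians(-5.7); R=np.array([[np.cos(y),-np.sin(y)],[np.sin(y),np.cos(y)]])
O=(P[...,:2]*1000-[663.6,69])@R
m=(d>0)&(P[...,2]>.015)&(P[...,2]<.056)&(O[...,0]>-160)&(O[...,0]<-95)&(abs(O[...,1])<30)
print("blade in viewer frame (scene depth; top of blade, home centre -135,0)",m.sum(),O[m].min(0),O[m].max(0),O[m].mean(0))
m=(hsv[...,2]<45)&(P[...,2]>.075)&(P[...,2]<.092)&(abs(O[...,0])<120)&(O[...,1]>20)&(O[...,1]<140)
print("disc",rect(O[m]/1000))
```

```text
[0.6387094  0.1853023  0.09400868] [-9.04608316 -8.13286131 10.28297461] 0.0022238773358641507
blade in viewer frame (scene depth; top of blade, home centre -135,0) 100 [-152.14985406   -7.68721688] [-113.04941257    6.90060263] [-130.12144187    1.85074441]
disc (array([12.9, 80.4]), array([ 83.2, 130.6]), 69.51)
```

The position did not move while the force rose to 12 N, so the shade is on its stop and still. The tray handle is unchanged. I hand in.

Run:
```python
from bench import r
print(r.close_job()); s=r.read_state(); print(s["clock"],s["tool_pos"],s["ft_force"])
```

```text
the job is handed in; nothing more can be done
None
the job is handed in; nothing more can be done
```

I slid the loaded tray fully into the slot. I then pinched the red post, swung the shade to its stop and handed the job in at about 16 s with the gripper still holding it. The system gives no verdict, so these are my own last checks:

- **Tray:** it stopped dead at the back stop with about 7 N of push. The handle then measured (529.8, 82.9) mm, against a predicted home of (529.3, 82.4) mm. The shade was still closed at that point.
- **Specimen boxes:** both were visible in the tray just before insertion. At the end part of one showed through the clear window. I did not measure their tilt directly.
- **Shade:** the joint worked out to about 1.15 rad from the gripper position. Another 2 mm of commanded push raised the force at the wrist from 8 to 12 N without moving the post, so it was on its stop and still.
- **Other items:** the empty tray, bottle, beaker and dish were not touched as far as I could tell. I did not measure their positions again.

**Checks that disagreed:**
- The final top-camera check of the handle was spoiled because its measured area also took in other parts of the scene. The scene camera put the handle within a few millimetres of home instead.
- The wrist also read about 10 N upward at the end, which I did not trace.

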